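# Hang the pelletizer's guard door on its lift-off hinge

## Robot

A 7-joint arm with a two-finger parallel gripper is mounted at the origin on the work surface. World frame = base frame: x ahead of the robot, y to its left, z up, the work surface at z = 0. Lengths are in m, angles in rad, forces in N, time in s.
With the tool pointing down it reaches from about 0.425 to 0.925 m from the base axis. Payload 6.8 kg.
Tool frame: the origin (TCP) lies on the centre line of the jaws, within the pads' length; the fingertips stand 22 mm ahead of it and the grasp point (between the pads) lies 3 mm ahead of it (manip.nose_length is the distance from the TCP to the fingertips, in m); z points along the fingers, y is the direction in which the jaws open and shut (so a half turn about z gives the same grasp; the last joint's range is limited). The gripper opens to 85 mm and grips with 20 to 120 N. Pads are 22 mm wide; open, the fingers measure 114 mm over their backs; the gripper's body (76 mm by 85 mm) begins 54 mm behind the grasp point. The pads swing forward as they close: fully open they stand 13 mm farther back than shut.
Start: joints at [1.015, 0.477, 0.022, 1.555, -0.011, 1.109, -0.083], TCP at [0.292, -0.608, 0.253] pointing down, gripper open.
Joint ranges: [-2.96, 2.96], [-0.34, 2.1], [-1.41, 1.46], [0.24, 2.44], [-1.37, 4.51], [0.17, 1.92], [-2.96, 2.96]. Speed limits (rad/s): [2.39, 2.39, 3.14, 3.14, 3.14, 3.14, 3.14].

## Interface

Orientations are given as a unit quaternion [x, y, z, w].
In Python, from bench import status, optics, job_done, manip gives the robot as it stands.
- The arm moves only by the tool carry_out, never from a script. Its argument "rows" is a list of rows, each an object with "turn": the turn, a rotation vector about the tool's x, y, z in rad, a list of three; "offset": the shift along the tool's x, y, z in mm, a list of three; "jaw": the opening, from 0 (shut) to 1 (fully open). In form: [{"turn": [rx, ry, rz], "offset": [dx, dy, dz], "jaw": jaw}, ...]. A call has 1 to 10 rows; each row is the pose to reach, as a shift and turn from the pose commanded when the call began, along the tool's axes at that moment; what a row does not reach only later rows make up. A row lasts 1/12 s, in which the tool goes at most 41.7 mm and 7.16 degrees, less where a joint would pass 70% of its speed; a pose out of reach is approached as far as the arm can. A call with a gripper value outside its range is refused whole. The fingers move at their own pace and stop on an object; "grip_force" is the grip in N (left out, the last holds). Time passes only in rows, so rows that repeat a pose let the fingers close. It gives the time, the measured TCP pose, the force and the opening at its end, in the units of the state.
- status.state(): the state, without advancing time (a new reading comes with each control period).
- optics.read_camera(name): name is "side" or "top" or "wrist"; returns the picture (400x640x3 uint8, blue, green, red); there is no depth.
- optics.camera_params(name): a dict with "K" (3x3 intrinsics, pixels), "R" (3x3) and "t" (3): a world point X has camera coordinates R X + t. Camera axes: x right, y down, z forward; pixel columns grow to the right and rows downward; lengths in m; the calibration is good to about 2 mm. A picture is of the moment at which its call begins: read the wrist's pose just before it. camera_params takes no time and is no camera call; for the wrist camera it gives the pose at the moment of the call.
- job_done(): hands the job in, once; it reports no verdict.
The state is a dict: "time": time; "q": joint angles; "dq": joint speeds; "tau": joint torques, N m; "position": TCP position; "tcp_rot": TCP orientation; "force": force on the tool from outside, world axes, zero at the start; "ft_torque": the same for the moment, N m; "finger_gap": finger opening in m.
Only numpy, scipy, OpenCV 4.12 (cv2) and the standard library are available. Lean on these libraries where they do the work, as an engineer would, in place of code of your own. Each camera call takes 0.05 s, during which the arm holds its last target.

## Task

The guard door of the strand pelletizer was taken off for cleaning and stands on the bench. Hang it back on its hinge, both knuckles fully home on their pins, without forcing or dropping it, then swing it gently shut against its stops, let go, and leave the jar, brush and wrench where they are.

Things in the scene. Friction and masses are not known exactly. Their poses are not given: they have to be found in the camera images.
- pelletizer: Bench-top strand pelletizer fixed to the bench: grey housing 245 mm wide, 220 deep, 225 high, blue motor behind, white inverter at the hinge side. Origin: on the bench, in the plane of the flat front face, below the middle of the door opening. x points from the face into the machine, y along the face, z up; housing spans y -140 to +105 mm. The door hinges at -y.
- pin_low (a point): Nominal centre of the lower hinge pin's tip, 80 mm up, 18 mm in front of the face; axes as pelletizer. Upright steel pin 10.5 mm thick, its tip edge barely broken, rising 20 mm above a round shoulder 18 mm across and 22 mm high. The dark hinge strip that carries both pins is bolted tight through slots: the real pins stand up to 10 mm either way along the face (pelletizer y) from nominal.
- pin_high (a point): Nominal centre of the upper pin's tip, 180 mm up, straight above the lower pin and the same size; both real pins are off by the same unknown amount along the face: find it by eye or by feel. The shoulders on which the knuckles finally rest lie 60 and 160 mm above the bench.
- stop_pad (a point): Top of the upper of two rubber stop pads, 3 mm proud of the face at pelletizer y = +71 mm, 62 and 190 mm up. The shut door's free side rests on them, its back 3 mm in front of the face.
- door: Loose guard door, 0.5 to 0.8 kg, standing upright on the bench: yellow frame 170 mm wide (y), 160 high (z), 30 deep (x), clear pane at mid-depth. Origin: centre of the underside; -x outer face, +x back (towards the machine), -y hinge side, +y free side. When hung, its yaw equals the pelletizer's when shut and grows as it opens, freely to over 2 rad; it stays where it is left.
- top_rail (a point): Middle of the door's top edge, 160 mm above its underside; axes as the door. The top rail is 30 mm deep (door x), 25 mm high: pinch it here across its depth. When nearly shut there is no room for a finger behind the door, so hang it open; gripper room is good when it stands square to the face (door yaw = pelletizer yaw + 1.5).
- knuckle_low (a point): Centre of the lower mouth of the lower knuckle, at door x = 0, y = -99, z = 15 mm; axes as the door. Knuckles are steel tubes, 18 mm outside, 12 mm bore, 26 mm long, open at both ends. To clear the pins and the upper shoulder the door must come in sideways, 22 to 50 mm above its home height, and then be lowered. Home, the door's underside is 45 mm above the bench.
- knuckle_high (a point): Centre of the lower mouth of the upper knuckle, at door x = 0, y = -99, z = 115 mm, on the same axis; axes as the door.
- handle (a point): Middle of the black upright bow handle on the door's outer face: bar 11 mm thick, 90 mm long, its centre line 35 mm out from the face, at door x = -50, y = 72, z = 80 mm; axes as the door.
- free_edge (a point): Point on the door's back at its free upright edge, half way up (door x = 15, y = 85, z = 80 mm). Shut, it lies about 3 mm in front of the machine's face.
- jar: Bystander: closed sample jar, green label, white cap, 64 mm across, 85 mm high; origin at the centre of its underside.
- brush: Bystander: hand brush lying on the bench, 190 mm long (x), 42 mm wide, 20 mm high; origin below its middle.
- wrench: Bystander: steel spanner lying on the bench, 180 mm long (x), 38 mm wide, 8 mm high; origin below its middle.
Things that resemble listed ones, but are neither listed nor needed, are in the scene too. Of the things like the door, leave any that is pink; of the rest the smaller one is meant.

How it is judged:
On the way:
1. the door is hung: both knuckles fully home on their pins (z of knuckle_low in the frame of pelletizer below 0.0635 m and z of knuckle_high in the frame of pelletizer below 0.1635 m and horizontal distance between knuckle_low and pin_low below 0.014 m and horizontal distance between knuckle_high and pin_high below 0.014 m), for 0.2 s.
At the end, for the whole second after the job is handed in: Both knuckles sit on their pins down to the shoulders (within 3.5 mm in height), the door is shut with its free edge no more than 11 mm in front of the machine's face (3 mm when resting on the stops), at rest and let go; jar, brush and wrench are within 20 mm of where they were (all of step 1 and x of free_edge in the frame of pelletizer above -0.011 m and y of free_edge in the frame of pelletizer above 0.06 m and linear speed of door below 0.02 m/s and distance of each of jar, brush, wrench from where it was at the start of the episode below 0.02 m); the robot touches nothing.
It fails at once if the door is forced, dropped or slammed: more than 60 N between door and machine (contact force between door and pelletizer above 60 N).
It fails at once if the jar, brush or wrench is knocked more than 30 mm away (distance of any of jar, brush, wrench from where it was at the start of the episode above 0.03 m).
It also fails if it takes over 64 s, if anything falls off the work surface, if the arm or the gripper's body presses on something with over 40 N, if the wrist force passes 120 N, or if a joint passes its speed limit or range.

## Working session

There is one attempt and no reset: what is moved stays moved. The work goes in short steps, Python scripts to look and compute and a tool call to move; the robot and the scene stay as the last step left them, time stands still between calls to the robot, and variables do not carry over. Pictures are saved under pics/ and viewed, and the job is handed in when it is done.

Besides the shell and the picture viewer there is one more tool, called after "Emit:" by a JSON object that holds its "fn" and its "kwargs". carry_out: Moves the arm, as the interface text tells. Its arguments: {"type":"object","properties":{"rows":{"type":"array","items":{"type":"object","properties":{"turn":{"type":"array","items":{"type":"number"}},"offset":{"type":"array","items":{"type":"number"}},"jaw":{"type":"number"}}}},"grip_force":{"type":"number"}},"required":["rows"]}

```bash
ls; mkdir -p pics
python3 - <<'E'
from bench import status, optics, manip
import cv2
s=status.state()
for k,v in s.items(): print(k,v)
print(manip.nose_length)
for n in ["side","top","wrist"]:
    p=optics.camera_params(n); print(n,p)
    cv2.imwrite(f"pics/{n}0.png",optics.read_camera(n))
E
```

```text
pics
time 0.0
q [ 1.01492837  0.47778576  0.02228814  1.55645332 -0.01149407  1.10926202
 -0.08310172]
dq [ 0.00170805 -0.00086134 -0.00019119 -0.0005077  -0.00050064  0.00053747
 -0.00058114]
tau [-3.46120951e-04 -5.96443212e+01  1.60778124e+00 -2.81199718e+01
  1.24311840e-02  9.30139533e-03 -2.70689412e-06]
position [ 0.29202625 -0.60795794  0.25233348]
tcp_rot [ 9.75034517e-01  2.22051564e-01 -2.52634075e-04 -8.53980819e-04]
force [ 0.12152465 -0.17301187  0.33179756]
ft_torque [ 0.0227345   0.05367288 -0.01335143]
finger_gap 0.08539055020562718
0.022
side {'K': array([[433.46498012,   0.        , 322.01784236],
       [  0.        , 433.46498012, 196.68284524],
       [  0.        ,   0.        ,   1.        ]]), 'R': array([[-0.78650114, -0.61758684, -0.00156717],
       [-0.40901311,  0.52277899, -0.74793743],
       [ 0.4627356 , -0.58761265, -0.66376739]]), 't': array([0.32788054, 0.430166  , 0.77329345])}
top {'K': array([[497.22207853,   0.        , 311.50989446],
       [  0.        , 497.22207853, 200.86712349],
       [  0.        ,   0.        ,   1.        ]]), 'R': array([[ 0.02615342, -0.99954733, -0.01487077],
       [-0.99525918, -0.02464147, -0.09408482],
       [ 0.09367579,  0.01726091, -0.99545312]]), 't': array([-0.17401188,  0.58483818,  1.20299757])}
wrist {'K': array([[308.73998575,   0.        , 313.79869945],
       [  0.        , 308.73998575, 199.98124832],
       [  0.        ,   0.        ,   1.        ]]), 'R': array([[ 4.33691837e-01, -9.01061255e-01, -7.33690758e-05],
       [-8.58707121e-01, -4.13330941e-01,  3.02951502e-01],
       [-2.73008186e-01, -1.31324591e-01, -9.53005972e-01]]), 't': array([-0.67571582, -0.03973334,  0.37890874])}
```

View pics/side0.png

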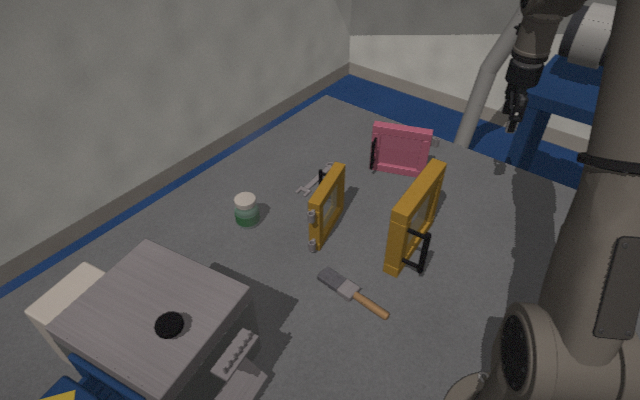

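View pics/top0.png

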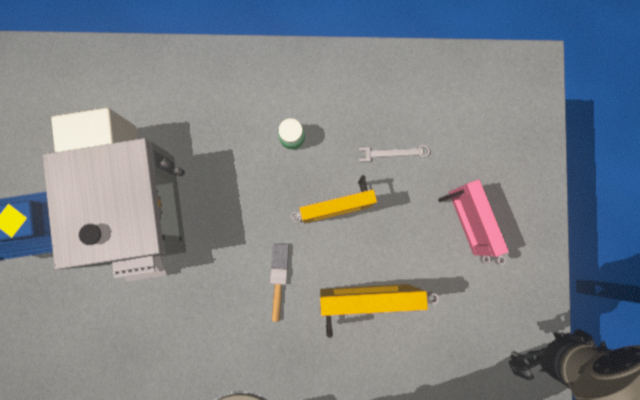

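View pics/wrist0.png

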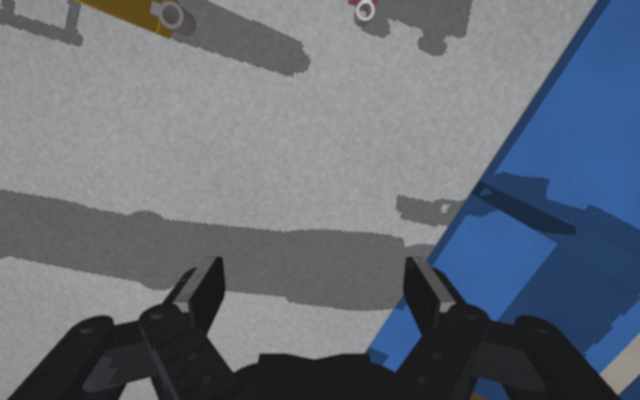

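```bash
cat > h.py <<'E'
import numpy as np, cv2
from bench import status, optics, manip
from scipy.spatial.transform import Rotation as Ro
def back(n,uv,z,p=None):
    p=p or optics.camera_params(n); d=np.linalg.solve(p['K'],[uv[0],uv[1],1.]); d=p['R'].T@d; c=-p['R'].T@p['t']
    return c+d*(z-c[2])/d[2]
def proj(n,X,p=None):
    p=p or optics.camera_params(n); x=p['R']@np.asarray(X)+p['t']; x=p['K']@x; return x[:2]/x[2]
def crop(img,x0,y0,x1,y1,s,fn):
    c=cv2.resize(img[y0:y1,x0:x1],None,fx=s,fy=s,interpolation=cv2.INTER_CUBIC); cv2.imwrite(fn,c)
E
python3 - <<'E'
from h import *
t=cv2.imread('pics/top0.png'); s=cv2.imread('pics/side0.png')
crop(t,280,160,400,240,6,'pics/c1.png')
crop(t,30,100,230,290,4 if 0 else 3,'pics/c2.png')
crop(s,290,150,370,260,5,'pics/c3.png')
E
```

```text
(no output)
```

View pics/c1.png

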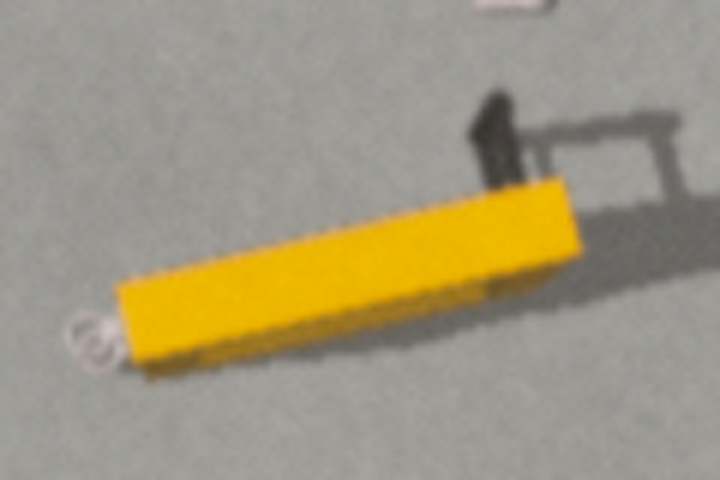

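View pics/c2.png

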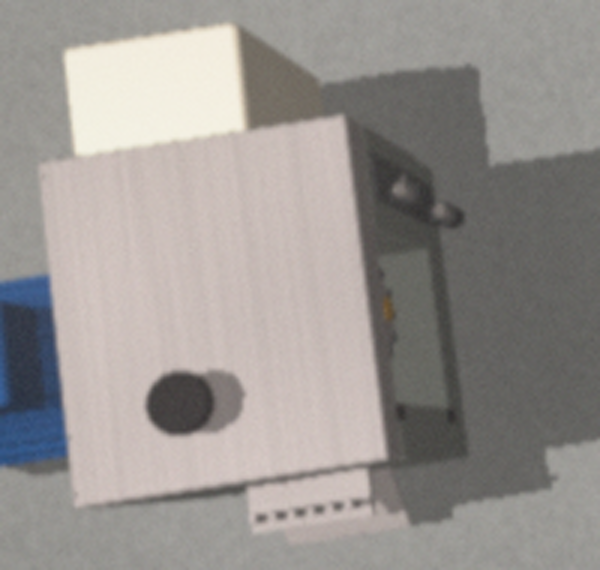

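View pics/c3.png

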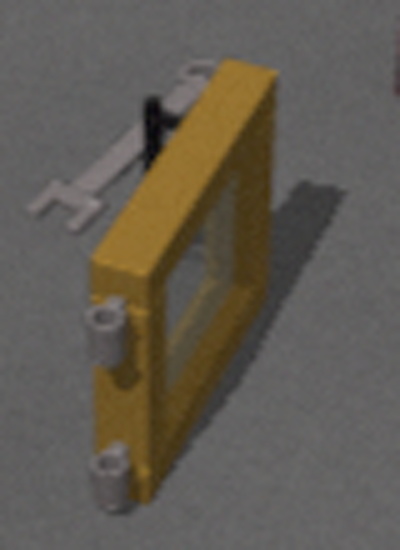

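Run:
```python
from h import *
np.set_printoptions(precision=4,suppress=True)
t=cv2.imread('pics/top0.png')
crop(t,140,140,200,190,10,'pics/c4.png')
D=[back('top',u,.16)[:2] for u in [(299.7,207.2),(373.7,189.7),(377,201.7),(302.5,220.3)]]
print(np.array(D)); 
for i in range(4): print(np.linalg.norm(D[i]-D[(i+1)%4]))
H=[back('top',u,.225)[:2] for u in [(44,154),(145,138.7),(159.3,253.3),(56,268.3)]]
print(np.array(H))
for i in range(4): print(np.linalg.norm(H[i]-H[(i+1)%4]))
```

```text
[[ 0.5619 -0.1358]
 [ 0.6046 -0.2977]
 [ 0.5782 -0.3053]
 [ 0.5332 -0.1427]]
0.1674671787871336
0.027443913601089356
0.16870274781239417
0.029511567777622354
[[0.6556 0.4035]
 [0.6932 0.1916]
 [0.4542 0.1481]
 [0.4179 0.3601]]
0.2152251690952429
0.24291656919470936
0.21513307201675788
0.2416287163822896
```

View pics/c4.png

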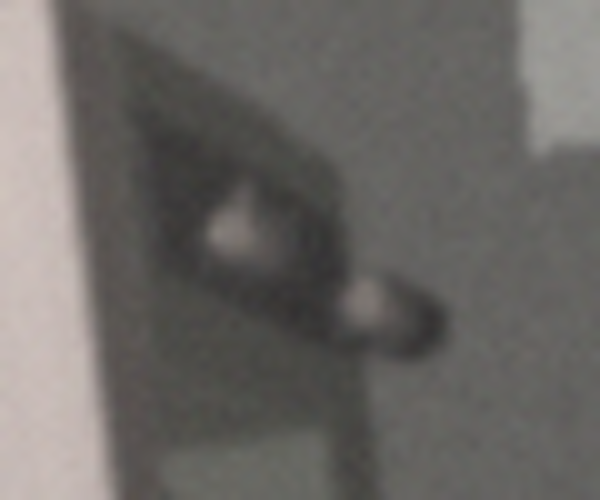

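```bash
cat >> h.py <<'E'
def fwd(yaw,o,P):
    c,s=np.cos(yaw),np.sin(yaw); return np.array(o)+np.array([[c,-s,0],[s,c,0],[0,0,1]])@np.asarray(P)
def delta(pos,yx_az,st=None):
    """target TCP pos, tool pointing down with tool y azimuth yx_az -> offset mm, turn"""
    st=st or status.state(); Rc=Ro.from_quat(st['tcp_rot']); y=np.array([np.cos(yx_az),np.sin(yx_az),0]); z=np.array([0,0,-1.]); x=np.cross(y,z)
    Rt=Ro.from_matrix(np.stack([x,y,z],1))
    return Rc.inv().apply(np.array(pos)-st['position'])*1000,(Rc.inv()*Rt).as_rotvec()
E
python3 - <<'E'
from h import *
np.set_printoptions(precision=4,suppress=True)
print(dir(manip),dir(status),dir(optics))
p=optics.camera_params('wrist'); s=status.state(); R=Ro.from_quat(s['tcp_rot'])
print('cam in tool',R.inv().apply(-p['R'].T@p['t']-s['position'])); print((p['R']@R.as_matrix()))
po=[.5565,.1667,0]; py=1.751
for P in ([-.018,-.099,.18],[-.018,-.099,.08]):
    X=fwd(py,po,P); print('nom',X,proj('top',X))
print(back('top',(164,162.5),.18),back('top',(176.6,170),.08))
t=cv2.imread('pics/top0.png');sd=cv2.imread('pics/side0.png')
do=[.5695,-.2204,0]; dy=-2.878
def draw(o,y,pts,edges,c):
    for n,im in(('top',t),('side',sd)):
        q=[proj(n,fwd(y,o,P)) for P in pts]
        for i,j in edges: cv2.line(im,tuple(int(round(v*16)) for v in q[i]),tuple(int(round(v*16)) for v in q[j]),c,1,cv2.LINE_AA,4)
def box(x0,x1,y0,y1,z0,z1): 
    P=[(x,y,z) for x in(x0,x1) for y in (y0,y1) for z in(z0,z1)]
    E=[(i,j) for i in range(8) for j in range(i) if bin(i^j).count('1')==1]; return P,E
draw(do,dy,*box(-.015,.015,-.085,.085,0,.16),(255,0,0))
draw(po,py,*box(0,.22,-.14,.105,0,.225),(255,0,0))
crop(t,280,160,400,240,6,'pics/d1.png'); crop(sd,290,150,370,260,5,'pics/d3.png'); crop(t,30,100,230,290,3,'pics/d2.png')
E
```

```text
['Unreachable', '__class__', '__delattr__', '__dict__', '__dir__', '__doc__', '__eq__', '__format__', '__ge__', '__getattribute__', '__getstate__', '__gt__', '__hash__', '__init__', '__init_subclass__', '__le__', '__lt__', '__module__', '__ne__', '__new__', '__reduce__', '__reduce_ex__', '__repr__', '__setattr__', '__sizeof__', '__str__', '__subclasshook__', '__weakref__', 'nose_length'] ['__class__', '__delattr__', '__dict__', '__dir__', '__doc__', '__eq__', '__format__', '__ge__', '__getattribute__', '__getstate__', '__gt__', '__hash__', '__init__', '__init_subclass__', '__le__', '__lt__', '__module__', '__ne__', '__new__', '__reduce__', '__reduce_ex__', '__repr__', '__setattr__', '__sizeof__', '__str__', '__subclasshook__', '__weakref__', 'state'] ['__class__', '__delattr__', '__dict__', '__dir__', '__doc__', '__eq__', '__format__', '__ge__', '__getattribute__', '__getstate__', '__gt__', '__hash__', '__init__', '__init_subclass__', '__le__', '__lt__', '__module__', '__ne__', '__new__', '__reduce__', '__reduce_ex__', '__repr__', '__setattr__', '__sizeof__', '__str__', '__subclasshook__', '__weakref__', 'camera_params', 'read_camera']
cam in tool [ 0.0774  0.001  -0.1207]
[[ 0.0007  1.     -0.0016]
 [-0.953   0.0002 -0.3028]
 [-0.3028  0.0017  0.953 ]]
nom [0.6571 0.1667 0.18  ] [162.4862 159.6486]
nom [0.6571 0.1667 0.08  ] [175.5979 167.0414]
[0.6509 0.1631 0.18  ] [0.65  0.164 0.08 ]
```

View pics/d1.png

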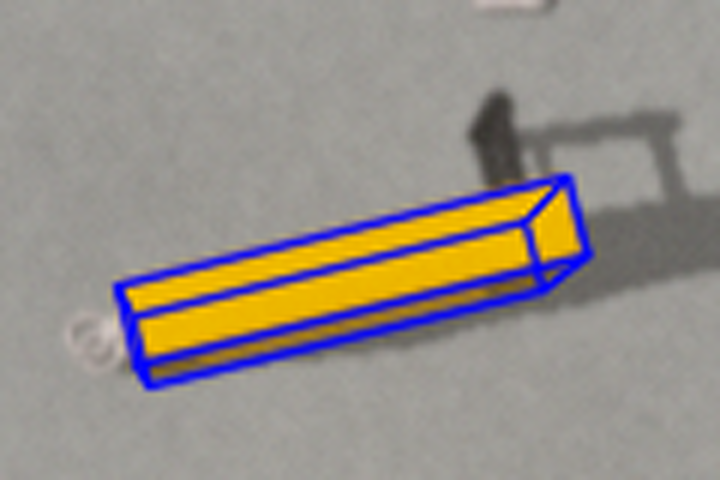

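View pics/d2.png

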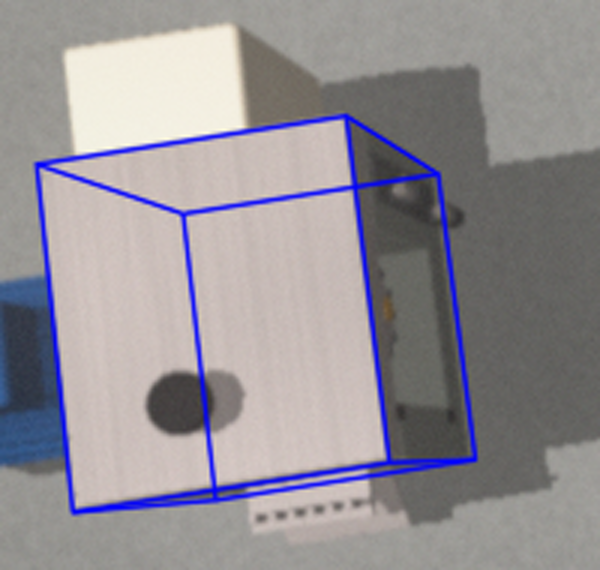

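View pics/d3.png

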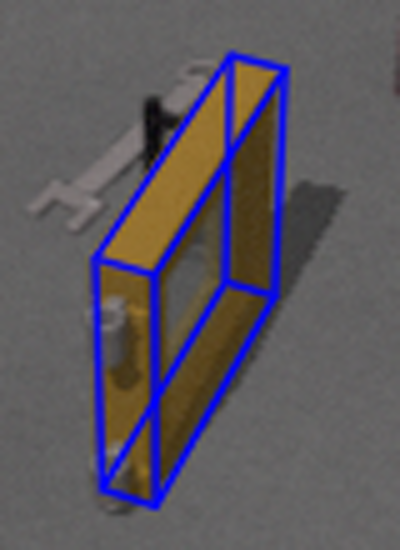

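Run:
```python
from h import *
np.set_printoptions(precision=4,suppress=True)
print(delta([.5695,-.2204,.30],.2636))
```

```text
(array([ 417.9164, -229.371 ,  -47.1572]), array([-0.0012, -0.0009, -1.3865]))
```

Emit:
{"fn": "carry_out", "kwargs": {"rows": [{"turn": [0,0,-0.1],"offset": [20,-10,-47],"jaw": 1},{"turn": [0,0,-0.2],"offset": [55,-30,-50],"jaw": 1},{"turn": [0,0,-0.32],"offset": [90,-50,-50],"jaw": 1},{"turn": [0,0,-0.44],"offset": [125,-70,-50],"jaw": 1},{"turn": [0,0,-0.56],"offset": [160,-88,-50],"jaw": 1},{"turn": [0,0,-0.68],"offset": [195,-107,-50],"jaw": 1},{"turn": [0,0,-0.8],"offset": [230,-126,-50],"jaw": 1},{"turn": [0,0,-0.92],"offset": [265,-145,-50],"jaw": 1},{"turn": [0,0,-1.04],"offset": [300,-164,-50],"jaw": 1},{"turn": [0,0,-1.16],"offset": [335,-184,-50],"jaw": 1}]}}

```text
time: 0.98
position: [0.5152, -0.2959, 0.3032]
tcp_rot: [0.692, 0.722, -0.0, -0.0]
force: [0.4, -0.9, 0.5]
finger_gap: 0.0853
```

Run:
```python
from h import *
np.set_printoptions(precision=4,suppress=True)
print(delta([.5695,-.2204,.30],.2636), status.state()['q'])
```

```text
(array([73.1605, 57.4846,  3.2107]), array([-0.0002,  0.0001, -0.221 ])) [ 0.682   0.3238 -0.3375  1.6784  0.1155  1.1591  0.3571]
```

Emit:
{"fn": "carry_out", "kwargs": {"rows": [{"turn": [0,0,-0.11],"offset": [35,27,2],"jaw": 1},{"turn": [0,0,-0.22],"offset": [70,55,3],"jaw": 1},{"turn": [0,0,-0.22],"offset": [73,57,3],"jaw": 1},{"turn": [0,0,-0.22],"offset": [73,57,3],"jaw": 1}]}}

```text
time: 1.32
position: [0.5709, -0.2174, 0.3]
tcp_rot: [0.608, 0.794, 0.001, -0.001]
force: [-0.8, -0.6, 0.2]
finger_gap: 0.0853
```

Run:
```python
from h import *
np.set_printoptions(precision=4,suppress=True)
print(delta([.5695,-.2204,.151],.2636))
p=optics.camera_params('wrist');cv2.imwrite('pics/w1.png',optics.read_camera('wrist'))
im=cv2.imread('pics/w1.png')
for y in(-.085,.085):
  for x in (-.015,.015): print(proj('wrist',fwd(-2.878,[.5695,-.2204,0],[x,y,.16]),p))
```

```text
(array([ -2.8484,  -2.313 , 148.9835]), array([ 0.0012, -0.0023,  0.0009]))
[329.5168  93.9668]
[291.9824  93.9016]
[326.5262 280.026 ]
[295.4595 280.0106]
```

View pics/w1.png

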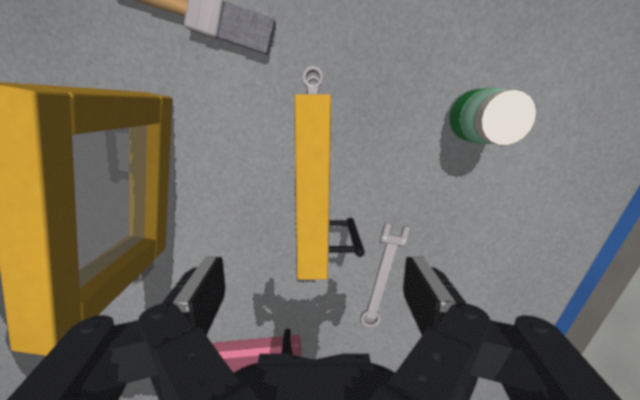

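Emit:
{"fn": "carry_out", "kwargs": {"rows": [{"turn": [0,0,0],"offset": [-2,-1,40],"jaw": 1},{"turn": [0,0,0],"offset": [-3,-1,80],"jaw": 1},{"turn": [0,0,0],"offset": [-3,-1,115],"jaw": 1},{"turn": [0,0,0],"offset": [-3,-1,138],"jaw": 1},{"turn": [0,0,0],"offset": [-3,-1,149],"jaw": 1},{"turn": [0,0,0],"offset": [-3,-1,149],"jaw": 1},{"turn": [0,0,0],"offset": [-3,-1,149],"jaw": 0.3},{"turn": [0,0,0],"offset": [-3,-1,149],"jaw": 0.3},{"turn": [0,0,0],"offset": [-3,-1,149],"jaw": 0.3}], "grip_force": 90}}

```text
time: 2.12
position: [0.5698, -0.2263, 0.1535]
tcp_rot: [0.611, 0.792, 0.0, 0.002]
force: [-0.3, -0.7, -0.1]
finger_gap: 0.0518
```

Run:
```python
from h import *
np.set_printoptions(precision=4,suppress=True)
print(status.state())
cv2.imwrite('pics/w2.png',optics.read_camera('wrist'))
```

```text
{'time': 2.1167, 'q': array([ 0.5576,  0.5104, -0.3751,  1.78  ,  0.233 ,  0.8911,  0.3357]), 'dq': array([-0.0035, -0.0005, -0.0021,  0.0067,  0.0018, -0.0011,  0.0002]), 'tau': array([  0.1378, -55.6143,  -4.0907, -23.6403,   0.0181,   0.0084,
         0.0027]), 'position': array([ 0.5698, -0.2263,  0.1535]), 'tcp_rot': array([0.6109, 0.7917, 0.0005, 0.0018]), 'force': array([-0.3305, -0.6656, -0.1418]), 'ft_torque': array([-0.018 ,  0.0362,  0.0196]), 'finger_gap': 0.051808203299552914}
```

View pics/w2.png

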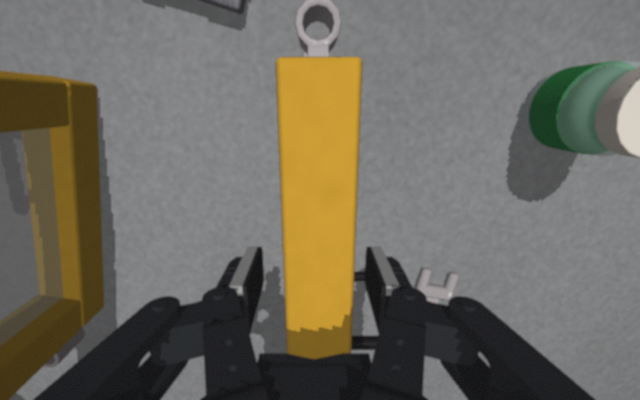

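Emit:
{"fn": "carry_out", "kwargs": {"rows": [{"turn": [0,0,0],"offset": [4,0,1],"jaw": 0.3},{"turn": [0,0,0],"offset": [4,0,1],"jaw": 0.2},{"turn": [0,0,0],"offset": [4,0,1],"jaw": 0.1},{"turn": [0,0,0],"offset": [4,0,1],"jaw": 0.1},{"turn": [0,0,0],"offset": [4,0,1],"jaw": 0.1},{"turn": [0,0,0],"offset": [4,0,1],"jaw": 0.1},{"turn": [0,0,0],"offset": [4,0,1],"jaw": 0.1}], "grip_force": 90}}

```text
time: 2.75
position: [0.5693, -0.2224, 0.152]
tcp_rot: [0.611, 0.792, 0.001, 0.002]
force: [1.7, -1.7, 7.1]
finger_gap: 0.0287
```

Run:
```python
from h import *
np.set_printoptions(precision=4,suppress=True)
print(status.state())
```

```text
{'time': 2.75, 'q': array([ 0.5528,  0.5091, -0.3757,  1.7863,  0.2339,  0.8857,  0.3289]), 'dq': array([ 0.0005,  0.0026,  0.0013,  0.0007, -0.0009,  0.0018, -0.0006]), 'tau': array([ -0.8051, -51.6557,  -4.5776, -19.9606,  -0.4201,   0.562 ,
         0.0056]), 'position': array([ 0.5693, -0.2224,  0.152 ]), 'tcp_rot': array([0.6108, 0.7918, 0.0006, 0.002 ]), 'force': array([ 1.7083, -1.6534,  7.1063]), 'ft_torque': array([-0.4025, -0.3059, -0.0295]), 'finger_gap': 0.028688271413225313}
```

Emit:
{"fn": "carry_out", "kwargs": {"rows": [{"turn": [0,0,0],"offset": [0,0,-8],"jaw": 0.1},{"turn": [0,0,0],"offset": [0,0,-25],"jaw": 0.1},{"turn": [0,0,0],"offset": [0,0,-50],"jaw": 0.1},{"turn": [0,0,0],"offset": [0,0,-80],"jaw": 0.1},{"turn": [0,0,0],"offset": [0,0,-105],"jaw": 0.1},{"turn": [0,0,0],"offset": [0,0,-115],"jaw": 0.1},{"turn": [0,0,0],"offset": [0,0,-115],"jaw": 0.1}]}}

```text
time: 3.33
position: [0.5682, -0.2215, 0.2672]
tcp_rot: [0.611, 0.792, 0.0, 0.001]
force: [0.1, 0.0, -7.1]
finger_gap: 0.0286
```

Run:
```python
from h import *
np.set_printoptions(precision=4,suppress=True)
s=status.state();print(s['position'],s['force'],s['ft_torque'],s['finger_gap'])
cv2.imwrite('pics/w3.png',optics.read_camera('wrist'))
cv2.imwrite('pics/s3.png',optics.read_camera('side'))
print('jar',back('top',(291,133),.085),'brush',[back('top',u,.01) for u in((280,243),(276,320))])
```

```text
[ 0.5682 -0.2215  0.2672] [ 0.0816  0.026  -7.0908] [ 0.0411 -0.0819 -0.051 ] 0.028612656278319312
jar [ 0.7449 -0.1069  0.085 ] brush [array([ 0.4834, -0.0832,  0.01  ]), array([ 0.2951, -0.0794,  0.01  ])]
```

View pics/w3.png

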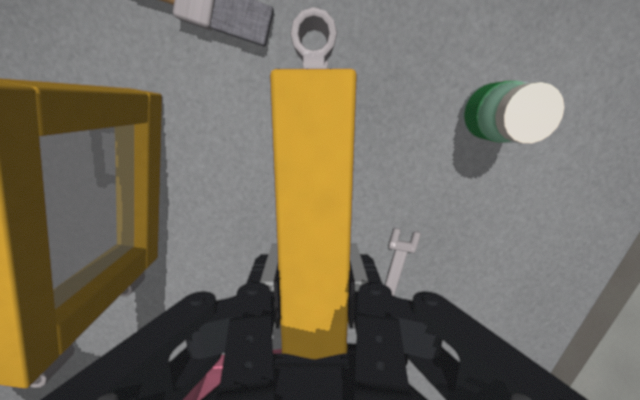

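View pics/s3.png

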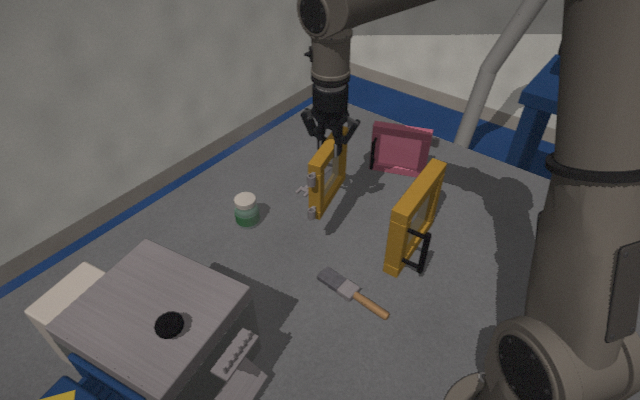

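```bash
cat >> h.py <<'E'
RT=np.array([[ 0.0007,1,-0.0016],[-0.953,0.0002,-0.3028],[-0.3028,0.0017,0.953]]); CT=np.array([.0774,.001,-.1207])
def wtool(uv,z):
    "wrist pixel -> tool coords on plane tool z"
    K=optics.camera_params('wrist')['K']; d=RT.T@np.linalg.solve(K,[uv[0],uv[1],1.]); return CT+d*(z-CT[2])/d[2]
E
python3 - <<'E'
from h import *
np.set_printoptions(precision=4,suppress=True)
im=cv2.imread('pics/w3.png'); crop(im,260,0,370,90,7,'pics/w3c.png')
print(wtool((272,70),-.008),wtool((356,69),-.008),wtool((313.5,34),.011))
E
```

```text
[ 0.0877 -0.013  -0.008 ] [ 0.088   0.0154 -0.008 ] [0.1021 0.0011 0.011 ]
```

View pics/w3c.png

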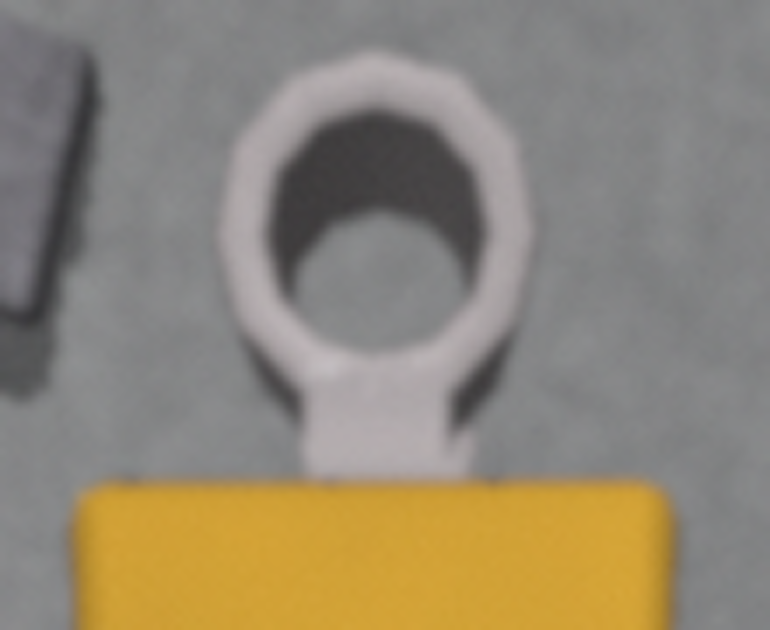

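Run:
```python
from h import *
np.set_printoptions(precision=4,suppress=True)
print(delta([.6655,.0195,.267],.1094))
```

```text
(array([207.7818, 157.1253,  -3.5098]), array([-0.0027, -0.0014,  0.1477]))
```

Emit:
{"fn": "carry_out", "kwargs": {"rows": [{"turn": [0,0,0.015],"offset": [15,10,0],"jaw": 0.1},{"turn": [0,0,0.04],"offset": [42,32,0],"jaw": 0.1},{"turn": [0,0,0.06],"offset": [70,53,0],"jaw": 0.1},{"turn": [0,0,0.08],"offset": [98,74,0],"jaw": 0.1},{"turn": [0,0,0.1],"offset": [126,95,0],"jaw": 0.1},{"turn": [0,0,0.12],"offset": [154,116,0],"jaw": 0.1},{"turn": [0,0,0.135],"offset": [180,137,0],"jaw": 0.1},{"turn": [0,0,0.148],"offset": [200,151,0],"jaw": 0.1},{"turn": [0,0,0.148],"offset": [208,157,0],"jaw": 0.1},{"turn": [0,0,0.148],"offset": [208,157,0],"jaw": 0.1}]}}

```text
time: 4.27
position: [0.6656, 0.024, 0.2622]
tcp_rot: [0.665, 0.747, -0.001, -0.003]
force: [0.4, -0.2, -6.0]
finger_gap: 0.0292
```

Run:
```python
from h import *
np.set_printoptions(precision=4,suppress=True)
s=status.state();print(s['position'],s['tcp_rot'],s['force'],s['ft_torque'],s['finger_gap'])
print(delta([.6655,.0195,.240],.1094))
cv2.imwrite('pics/w4.png',optics.read_camera('wrist'))
```

```text
[0.6656 0.024  0.2622] [ 0.6652  0.7466 -0.0006 -0.0026] [ 0.3785 -0.2112 -6.0302] [-0.0151  0.0546 -0.0061] 0.02916525630932787
(array([-4.5436, -0.5212, 22.1962]), array([-0.0043, -0.003 ,  0.0057]))
```

View pics/w4.png

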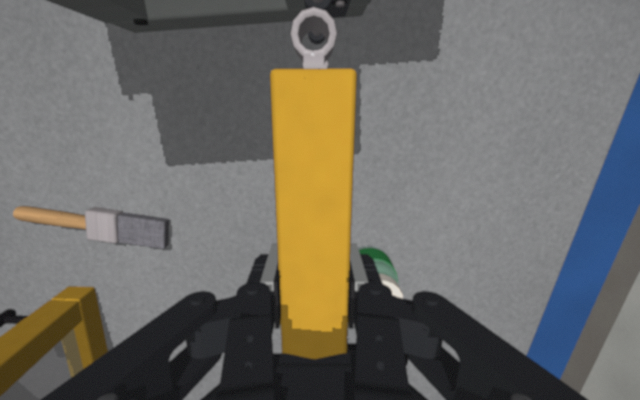

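Run:
```python
from h import *
im=cv2.imread('pics/w4.png'); crop(im,260,0,400,80,5,'pics/w4c.png')
s=status.state();print(s['position'],s['tcp_rot'],delta([.6655,.0195,.240],.1094))
```

```text
[0.66534991 0.02092095 0.26239336] [ 0.66629149  0.74568752 -0.00151334 -0.00186878] (array([-1.44607278,  0.09615354, 22.39204707]), array([-0.00474841, -0.00076341,  0.00294233]))
```

View pics/w4c.png

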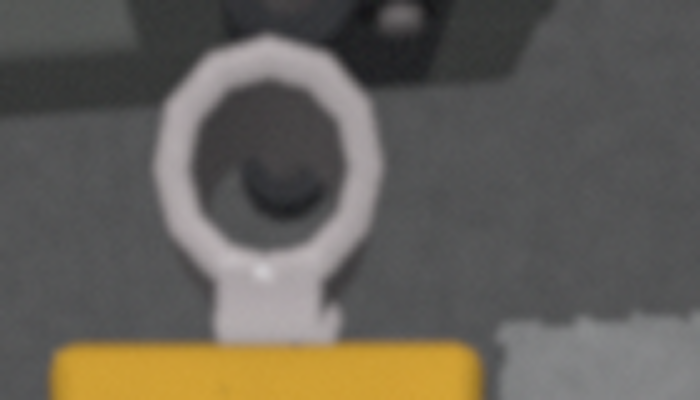

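Emit:
{"fn": "carry_out", "kwargs": {"rows": [{"turn": [-0.002,0,0.002],"offset": [0,0,10],"jaw": 0.1},{"turn": [-0.004,0,0.003],"offset": [0,0,22],"jaw": 0.1},{"turn": [-0.005,0,0.003],"offset": [8,0,22],"jaw": 0.1},{"turn": [-0.005,0,0.003],"offset": [15,0,22],"jaw": 0.1},{"turn": [-0.005,0,0.003],"offset": [20,0,22],"jaw": 0.1},{"turn": [-0.005,0,0.003],"offset": [20,0,22],"jaw": 0.1},{"turn": [-0.005,0,0.003],"offset": [20,0,22],"jaw": 0.1}]}}

```text
time: 4.9
position: [0.6646, 0.0401, 0.244]
tcp_rot: [0.668, 0.744, 0.002, 0.002]
force: [0.4, -0.1, -6.0]
finger_gap: 0.0286
```

Run:
```python
from h import *
np.set_printoptions(precision=4,suppress=True)
im=optics.read_camera('wrist');cv2.imwrite('pics/w5.png',im); crop(im,240,0,400,100,5,'pics/w5c.png')
s=status.state();print(s['position'],s['tcp_rot'],s['force'],delta([.6606,.0635,.240],.1094))
```

```text
[0.6647 0.0394 0.244 ] [0.6685 0.7437 0.0022 0.0022] [-0.1751 -0.146  -5.6514] (array([24.4454, -1.5426,  3.9405]), array([ 0.0061,  0.0003, -0.0029]))
```

View pics/w5c.png

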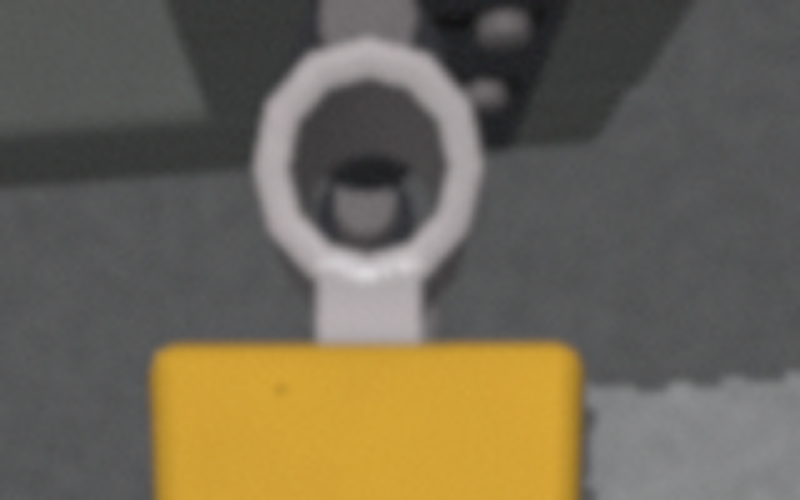

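Emit:
{"fn": "carry_out", "kwargs": {"rows": [{"turn": [0.003,0,-0.001],"offset": [6,0,3],"jaw": 0.1},{"turn": [0.006,0,-0.002],"offset": [12,0,6],"jaw": 0.1},{"turn": [0.006,0,-0.003],"offset": [18,0,6],"jaw": 0.1},{"turn": [0.006,0,-0.003],"offset": [20,0,6],"jaw": 0.1},{"turn": [0.006,0,-0.003],"offset": [20,0,6],"jaw": 0.1},{"turn": [0.006,0,-0.003],"offset": [20,0,6],"jaw": 0.1}]}}

```text
time: 5.45
position: [0.6624, 0.0594, 0.2374]
tcp_rot: [0.667, 0.745, -0.0, -0.0]
force: [1.8, -0.2, -6.9]
finger_gap: 0.0287
```

Run:
```python
from h import *
np.set_printoptions(precision=4,suppress=True)
im=optics.read_camera('wrist');cv2.imwrite('pics/w6.png',im); crop(im,260,0,380,90,6,'pics/w6c.png')
s=status.state();print(s['position'],s['tcp_rot'],s['force'],delta([.6606,.0635,.240],.1094))
```

```text
[0.6624 0.0589 0.2374] [ 0.6675  0.7446 -0.0004 -0.0001] [ 0.0225 -1.2557 -6.5065] (array([ 4.8061, -1.333 , -2.6156]), array([-0.0008,  0.0004, -0.0004]))
```

View pics/w6c.png

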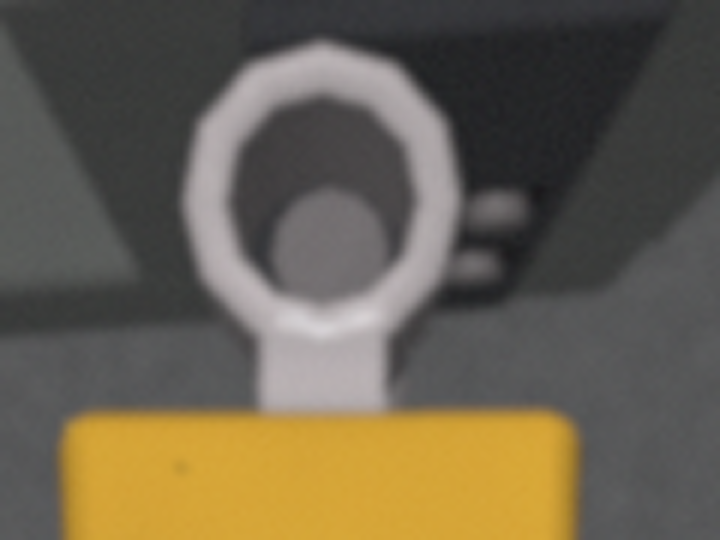

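Run:
```python
from h import *
np.set_printoptions(precision=4,suppress=True)
zt=.2374-.18
print(wtool((315,31.2),zt),wtool((305.3,41),zt),wtool((324.7,41),zt))
# ring inner top edge / outer left right
print('outer',wtool((260+322/6,42/6),.011),'L',wtool((260+183/6,33),.011),'R',wtool((260+460/6,33),.011),'inner top',wtool((313.7,95/6),.011),'corner',wtool((300,411/6),-.008))
```

```text
[0.1121 0.0019 0.0574] [ 0.1076 -0.0032  0.0574] [0.1076 0.0069 0.0574]
outer [0.1112 0.0011 0.011 ] L [ 0.1025 -0.0077  0.011 ] R [0.1025 0.0099 0.011 ] inner top [0.1083 0.0011 0.011 ] corner [ 0.0881 -0.0035 -0.008 ]
```

Emit:
{"fn": "carry_out", "kwargs": {"rows": [{"turn": [0,0,0],"offset": [2,0.4,0],"jaw": 0.1},{"turn": [0,0,0],"offset": [4.6,0.8,0],"jaw": 0.1},{"turn": [0,0,0],"offset": [4.6,0.8,5],"jaw": 0.1},{"turn": [0,0,0],"offset": [4.6,0.8,10],"jaw": 0.1},{"turn": [0,0,0],"offset": [4.6,0.8,15],"jaw": 0.1},{"turn": [0,0,0],"offset": [4.6,0.8,15],"jaw": 0.1},{"turn": [0,0,0],"offset": [4.6,0.8,15],"jaw": 0.1},{"turn": [0,0,0],"offset": [4.6,0.8,15],"jaw": 0.1}]}}

```text
time: 6.17
position: [0.6627, 0.0636, 0.2222]
tcp_rot: [0.668, 0.745, -0.0, -0.0]
force: [0.2, 0.5, -6.3]
finger_gap: 0.0287
```

Run:
```python
from h import *
np.set_printoptions(precision=4,suppress=True)
im=optics.read_camera('wrist');cv2.imwrite('pics/w7.png',im); crop(im,260,0,380,90,6,'pics/w7c.png')
s=status.state();print(s['position'],s['tcp_rot'],s['force'],delta([.6606,.0635,.240],.1094))
```

```text
[0.6628 0.0637 0.2225] [ 0.6676  0.7445 -0.0002 -0.0002] [-0.6758 -0.0848 -6.2319] (array([  0.0682,  -2.1957, -17.5465]), array([-0.0007, -0.    , -0.0006]))
```

View pics/w7c.png

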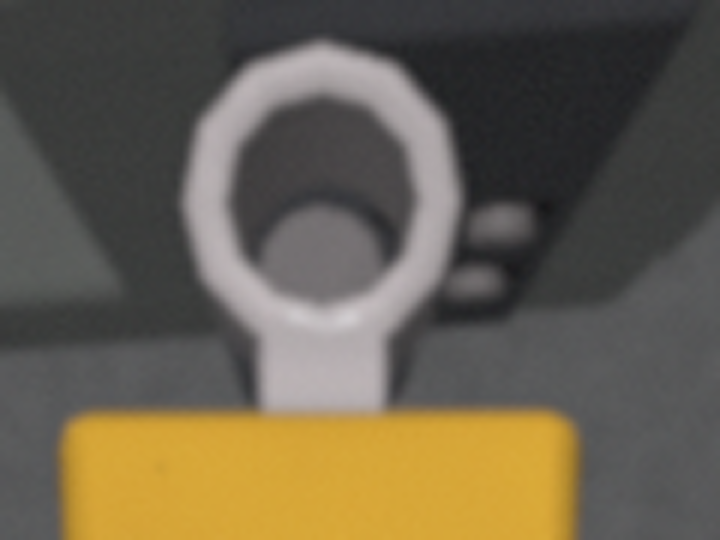

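Run:
```python
from h import *
np.set_printoptions(precision=4,suppress=True)
zt=.2225-.18
for y in (196,200,204): print(wtool((313.6,y/6),zt))
im=cv2.imread('pics/w7.png');c=im[10:60,290:340]; c=cv2.createCLAHE(4,(2,2)).apply(cv2.cvtColor(c,cv2.COLOR_BGR2GRAY)); cv2.imwrite('pics/w7d.png',cv2.resize(c,None,fx=11,fy=11,interpolation=cv2.INTER_CUBIC))
```

```text
[0.1086 0.0011 0.0425]
[0.1083 0.0011 0.0425]
[0.108  0.0011 0.0425]
```

View pics/w7d.png

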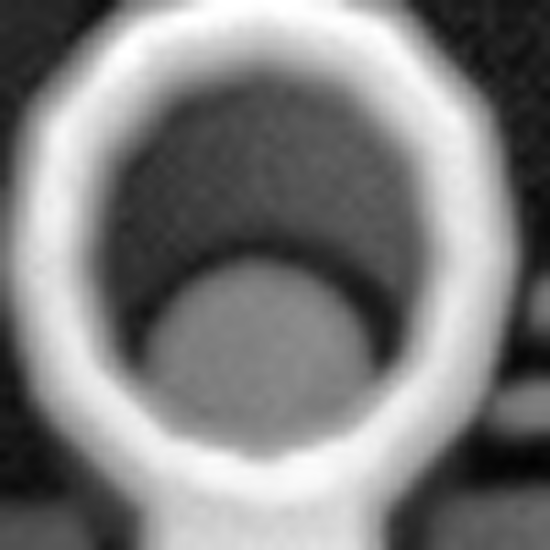

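Emit:
{"fn": "carry_out", "kwargs": {"rows": [{"turn": [0,0,0],"offset": [0.6,0,1],"jaw": 0.1},{"turn": [0,0,0],"offset": [0.6,0,2],"jaw": 0.1},{"turn": [0,0,0],"offset": [0.6,0,3],"jaw": 0.1},{"turn": [0,0,0],"offset": [0.6,0,4],"jaw": 0.1},{"turn": [0,0,0],"offset": [0.6,0,4],"jaw": 0.1}]}}

```text
time: 6.63
position: [0.6624, 0.0643, 0.218]
tcp_rot: [0.668, 0.745, -0.001, -0.0]
force: [0.4, 0.1, -6.4]
finger_gap: 0.0288
```

Run:
```python
from h import *
np.set_printoptions(precision=4,suppress=True)
im=optics.read_camera('wrist');cv2.imwrite('pics/w8.png',im)
s=status.state();print(s['position'],s['tcp_rot'],s['force'],s['ft_torque'])
c=im[10:60,290:340]; c=cv2.createCLAHE(4,(2,2)).apply(cv2.cvtColor(c,cv2.COLOR_BGR2GRAY)); cv2.imwrite('pics/w8d.png',cv2.resize(c,None,fx=11,fy=11,interpolation=cv2.INTER_CUBIC))
```

```text
[0.6624 0.0642 0.2181] [ 0.6675  0.7446 -0.0005 -0.0004] [ 0.2122 -0.7786 -6.8117] [ 0.0201 -0.0259  0.0177]
```

View pics/w8d.png

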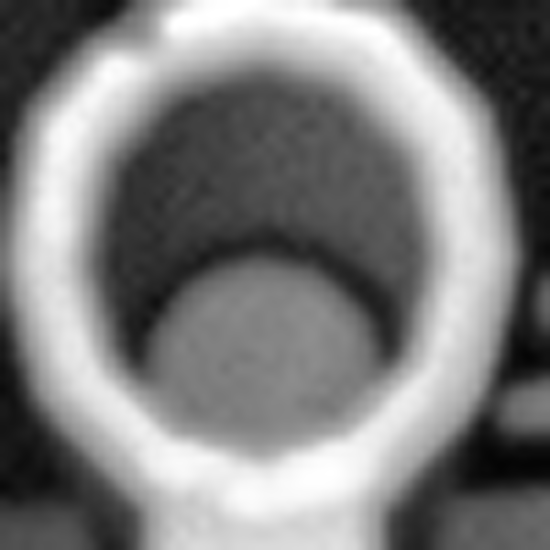

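Emit:
{"fn": "carry_out", "kwargs": {"rows": [{"turn": [0,0,0],"offset": [0,0,0.7],"jaw": 0.1},{"turn": [0,0,0],"offset": [0,0,1.4],"jaw": 0.1},{"turn": [0,0,0],"offset": [0,0,2.1],"jaw": 0.1},{"turn": [0,0,0],"offset": [0,0,2.8],"jaw": 0.1},{"turn": [0,0,0],"offset": [0,0,3],"jaw": 0.1}]}}

```text
time: 7.1
position: [0.6624, 0.0643, 0.2151]
tcp_rot: [0.668, 0.745, -0.001, -0.0]
force: [-0.3, -0.5, -5.9]
finger_gap: 0.0285
```

Run:
```python
from h import *
np.set_printoptions(precision=4,suppress=True)
im=optics.read_camera('wrist');cv2.imwrite('pics/w9.png',im)
s=status.state();print(s['position'],s['tcp_rot'],s['force'],s['ft_torque'])
c=im[10:60,290:340]; c=cv2.createCLAHE(4,(2,2)).apply(cv2.cvtColor(c,cv2.COLOR_BGR2GRAY)); cv2.imwrite('pics/w9d.png',cv2.resize(c,None,fx=11,fy=11,interpolation=cv2.INTER_CUBIC))
```

```text
[0.6624 0.0643 0.2151] [ 0.6675  0.7446 -0.0005 -0.0004] [ 0.6625  0.6567 -6.037 ] [ 0.0009  0.0705 -0.0007]
```

View pics/w9d.png

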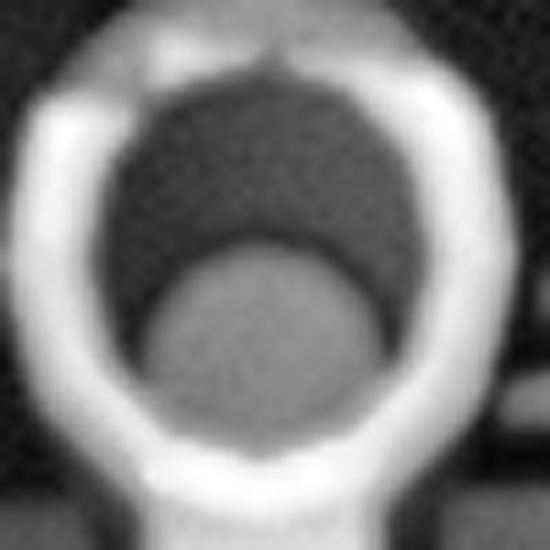

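Emit:
{"fn": "carry_out", "kwargs": {"rows": [{"turn": [0,0,0],"offset": [0,0,0.7],"jaw": 0.1},{"turn": [0,0,0],"offset": [0,0,1.4],"jaw": 0.1},{"turn": [0,0,0],"offset": [0,0,2.1],"jaw": 0.1},{"turn": [0,0,0],"offset": [0,0,2.8],"jaw": 0.1},{"turn": [0,0,0],"offset": [0,0,3.5],"jaw": 0.1}]}}

```text
time: 7.57
position: [0.6624, 0.0643, 0.2117]
tcp_rot: [0.668, 0.745, -0.0, -0.0]
force: [-0.8, 0.1, -5.7]
finger_gap: 0.0284
```

Run:
```python
from h import *
np.set_printoptions(precision=4,suppress=True)
im=optics.read_camera('wrist');cv2.imwrite('pics/w10.png',im)
s=status.state();print(s['position'],s['tcp_rot'],s['force'],s['ft_torque'])
c=im[10:60,290:340]; c=cv2.createCLAHE(4,(2,2)).apply(cv2.cvtColor(c,cv2.COLOR_BGR2GRAY)); cv2.imwrite('pics/w10d.png',cv2.resize(c,None,fx=11,fy=11,interpolation=cv2.INTER_CUBIC))
```

```text
[0.6624 0.0643 0.2115] [ 0.6675  0.7446 -0.0005 -0.0005] [-0.3064 -1.0856 -6.0849] [-0.0385  0.1972  0.0494]
```

View pics/w10d.png

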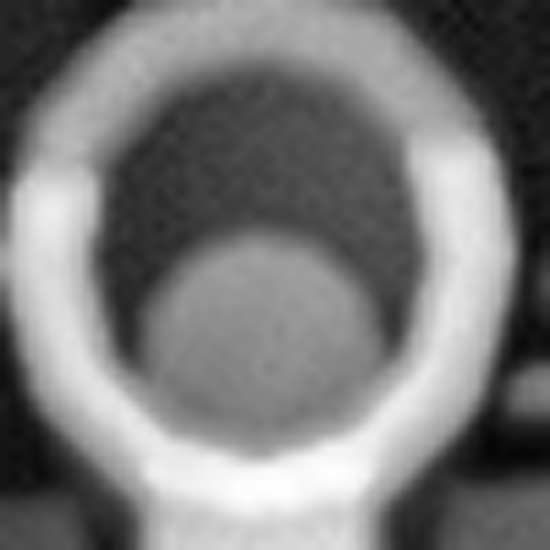

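Emit:
{"fn": "carry_out", "kwargs": {"rows": [{"turn": [0,0,0],"offset": [0,0,1],"jaw": 0.1},{"turn": [0,0,0],"offset": [0,0,2],"jaw": 0.1},{"turn": [0,0,0],"offset": [0,0,3],"jaw": 0.1},{"turn": [0,0,0],"offset": [0,0,4],"jaw": 0.1},{"turn": [0,0,0],"offset": [0,0,5],"jaw": 0.1}]}}

```text
time: 8.03
position: [0.6625, 0.0643, 0.2067]
tcp_rot: [0.668, 0.745, -0.0, -0.0]
force: [-1.1, -0.8, -5.3]
finger_gap: 0.0284
```

Run:
```python
from h import *
np.set_printoptions(precision=4,suppress=True)
s=status.state();print(s['position'],s['tcp_rot'],s['force'],s['ft_torque'])
```

```text
[0.6625 0.0643 0.2067] [ 0.6675  0.7446 -0.0004 -0.0004] [-1.0675 -0.7937 -5.2852] [-0.0537  0.4132  0.0663]
```

Emit:
{"fn": "carry_out", "kwargs": {"rows": [{"turn": [0,0,0],"offset": [0,0,1],"jaw": 0.1},{"turn": [0,0,0],"offset": [0,0,2],"jaw": 0.1},{"turn": [0,0,0],"offset": [0,0,3],"jaw": 0.1},{"turn": [0,0,0],"offset": [0,0,4],"jaw": 0.1},{"turn": [0,0,0],"offset": [0,0,5],"jaw": 0.1},{"turn": [0,0,0],"offset": [0,0,6],"jaw": 0.1}]}}

```text
time: 8.53
position: [0.6625, 0.0643, 0.2007]
tcp_rot: [0.668, 0.745, -0.0, -0.0]
force: [-1.3, -1.0, -5.6]
finger_gap: 0.0283
```

Run:
```python
from h import *
np.set_printoptions(precision=4,suppress=True)
s=status.state();print(s['position'],s['tcp_rot'],s['force'],s['ft_torque'])
```

```text
[0.6625 0.0643 0.2007] [ 0.6675  0.7446 -0.0004 -0.0004] [-1.3146 -0.9802 -5.6251] [-0.052   0.4701  0.1394]
```

Emit:
{"fn": "carry_out", "kwargs": {"rows": [{"turn": [0,0,0],"offset": [0,0,0.7],"jaw": 0.1},{"turn": [0,0,0],"offset": [0,0,1.4],"jaw": 0.1},{"turn": [0,0,0],"offset": [0,0,2.1],"jaw": 0.1},{"turn": [0,0,0],"offset": [0,0,2.8],"jaw": 0.1},{"turn": [0,0,0],"offset": [0,0,3.4],"jaw": 0.1}]}}

```text
time: 8.95
position: [0.6625, 0.0643, 0.1973]
tcp_rot: [0.668, 0.745, -0.0, -0.0]
force: [-1.0, -1.0, -5.6]
finger_gap: 0.0287
```

Run:
```python
from h import *
np.set_printoptions(precision=4,suppress=True)
s=status.state();print(s['position'],s['tcp_rot'],s['force'],s['ft_torque'])
im=optics.read_camera('wrist');cv2.imwrite('pics/w11.png',im)
crop(im,260,0,380,90,6,'pics/w11c.png')
```

```text
[0.6625 0.0643 0.1973] [ 0.6675  0.7446 -0.0004 -0.0003] [-0.9905 -0.9765 -5.5898] [-0.1092  0.4854  0.1314]
```

View pics/w11c.png

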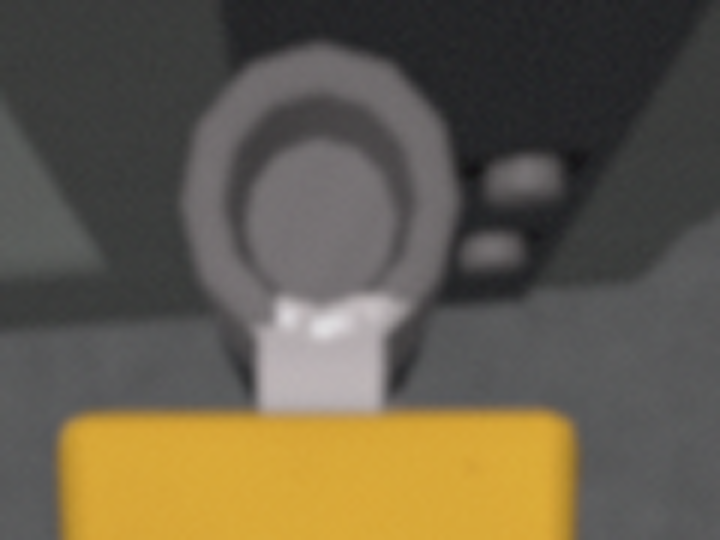

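Pin sits inside the bore (centre ~(313,36) full-frame), about 6 mm below the knuckle top. Feel for the shoulder.

Emit:
{"fn": "carry_out", "kwargs": {"rows": [{"turn": [0,0,0],"offset": [0,0,0.5],"jaw": 0.1},{"turn": [0,0,0],"offset": [0,0,1.0],"jaw": 0.1},{"turn": [0,0,0],"offset": [0,0,1.0],"jaw": 0.1}]}}

```text
time: 9.25
position: [0.6626, 0.0641, 0.1967]
tcp_rot: [0.668, 0.745, -0.0, -0.0]
force: [-1.7, -1.7, -3.3]
finger_gap: 0.0288
```

Emit:
{"fn": "carry_out", "kwargs": {"rows": [{"turn": [0,0,0],"offset": [0,0,0.5],"jaw": 0.1},{"turn": [0,0,0],"offset": [0,0,1.0],"jaw": 0.1},{"turn": [0,0,0],"offset": [0,0,1.0],"jaw": 0.1}]}}

```text
time: 9.5
position: [0.6628, 0.0639, 0.1963]
tcp_rot: [0.668, 0.744, -0.0, 0.0]
force: [-3.6, -3.5, 3.6]
finger_gap: 0.0287
```

Emit:
{"fn": "carry_out", "kwargs": {"rows": [{"turn": [0,0,0],"offset": [0,0,-1.5],"jaw": 0.2},{"turn": [0,0,0],"offset": [0,0,-1.5],"jaw": 0.45},{"turn": [0,0,0],"offset": [0,0,-1.5],"jaw": 0.7},{"turn": [0,0,0],"offset": [0,0,-1.5],"jaw": 0.7},{"turn": [0,0,0],"offset": [0,0,-1.5],"jaw": 0.7},{"turn": [0,0,0],"offset": [0,0,-1.5],"jaw": 0.7}]}}

```text
time: 10.0
position: [0.6629, 0.0646, 0.1972]
tcp_rot: [0.668, 0.745, 0.0, -0.0]
force: [-0.2, -0.0, 0.3]
finger_gap: 0.0598
```

Run:
```python
from h import *
np.set_printoptions(precision=4,suppress=True)
s=status.state();print(s['position'],s['tcp_rot'],s['force'],s['ft_torque'],s['finger_gap'])
im=optics.read_camera('wrist');cv2.imwrite('pics/w12.png',im)
```

```text
[0.6629 0.0646 0.1972] [ 0.6675  0.7446  0.0001 -0.0001] [-0.2002 -0.0285  0.3104] [0.034  0.0034 0.0344] 0.05984730582418128
```

View pics/w12.png

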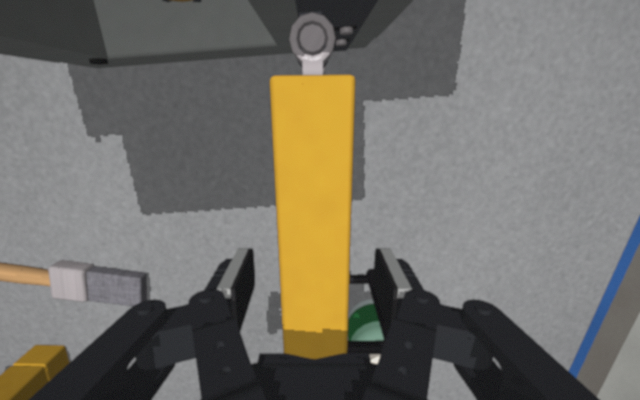

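Emit:
{"fn": "carry_out", "kwargs": {"rows": [{"turn": [0,0,0],"offset": [0,0,-15],"jaw": 0.7},{"turn": [0,0,0],"offset": [0,0,-40],"jaw": 0.7},{"turn": [0,0,0],"offset": [0,0,-65],"jaw": 0.7},{"turn": [0,0,0],"offset": [-10,15,-70],"jaw": 0.4},{"turn": [0,0,0],"offset": [-25,35,-70],"jaw": 0},{"turn": [0,0,0],"offset": [-40,55,-70],"jaw": 0},{"turn": [0,0,0],"offset": [-50,70,-70],"jaw": 0},{"turn": [0,0,0],"offset": [-50,70,-70],"jaw": 0},{"turn": [0,0,0],"offset": [-50,70,-70],"jaw": 0}]}}

```text
time: 10.8
position: [0.738, 0.0215, 0.2662]
tcp_rot: [0.668, 0.744, -0.0, -0.001]
force: [-0.2, -0.6, -0.9]
finger_gap: -0.0004
```

Run:
```python
from h import *
np.set_printoptions(precision=4,suppress=True)
s=status.state();print(s['position'],s['finger_gap'])
print(delta([.735,.020,.208],.109))
im=optics.read_camera('wrist');cv2.imwrite('pics/w13.png',im)
im=optics.read_camera('top');cv2.imwrite('pics/t13.png',im)
```

```text
[0.738  0.0215 0.2662] -0.00035160060950769945
(array([-1.2275, -3.0802, 58.1619]), array([-0.0014, -0.0002, -0.0015]))
```

View pics/w13.png

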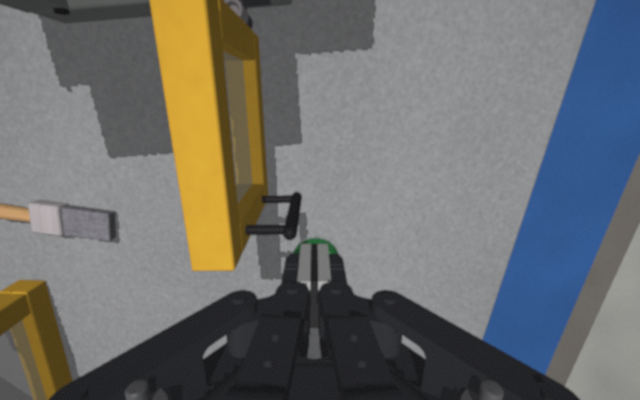

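View pics/t13.png

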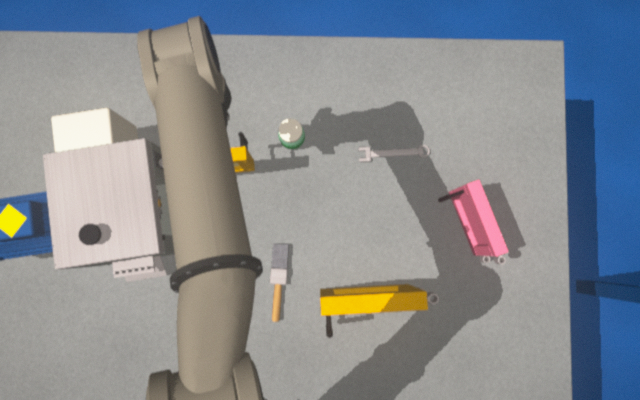

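Emit:
{"fn": "carry_out", "kwargs": {"rows": [{"turn": [0,0,0],"offset": [0,-1,20],"jaw": 0},{"turn": [0,0,0],"offset": [0,-3,40],"jaw": 0},{"turn": [0,0,0],"offset": [0,-3,54],"jaw": 0},{"turn": [0,0,0],"offset": [0,-3,57],"jaw": 0},{"turn": [0,0,0],"offset": [0,-3,57],"jaw": 0}]}}

```text
time: 11.32
position: [0.7336, 0.0223, 0.2087]
tcp_rot: [0.667, 0.745, -0.001, -0.001]
force: [-0.6, 0.2, 0.4]
finger_gap: 0.0003
```

```bash
cat > traj.py <<'E'
from h import *
np.set_printoptions(precision=1,suppress=True)
s=status.state();R=Ro.from_quat(s['tcp_rot']);print(s['position'],s['force'])
H=np.array([.6525,.1657])
for th in np.arange(3.25,1.70,-.1).tolist()+[1.751]:
    r=.016; L=.149
    p=H+L*np.array([-np.sin(th),np.cos(th)])-(.015+r)*np.array([np.cos(th),np.sin(th)])
    print(round(th-1.751,2),p.round(4),R.inv().apply(np.r_[p,.209]-s['position'])*1000)
E
python3 traj.py
```

```text
[0.7 0.  0.2] [-0.6  0.2  0.4]
1.5 [0.7 0. ] [  2.4 -34.2  -0.1]
1.4 [0.7 0. ] [  0.  -49.2  -0.1]
1.3 [0.7 0. ] [ -0.8 -64.4  -0. ]
1.2 [0.7 0. ] [ -0.1 -79.6   0. ]
1.1 [0.6 0. ] [  2.1 -94.6   0.1]
1.0 [0.6 0. ] [   5.9 -109.4    0.1]
0.9 [0.6 0. ] [  11.  -123.7    0.2]
0.8 [0.6 0. ] [  17.6 -137.4    0.2]
0.7 [0.6 0. ] [  25.5 -150.4    0.3]
0.6 [0.6 0. ] [  34.6 -162.6    0.3]
0.5 [0.6 0. ] [  45.  -173.7    0.3]
0.4 [0.5 0.1] [  56.4 -183.8    0.4]
0.3 [0.5 0.1] [  68.7 -192.7    0.4]
0.2 [0.5 0.1] [  81.9 -200.3    0.4]
0.1 [0.5 0.1] [  95.7 -206.6    0.5]
-0.0 [0.5 0.1] [ 110.2 -211.4    0.5]
0.0 [0.5 0.1] [ 110.  -211.4    0.5]
```

Emit:
{"fn": "carry_out", "kwargs": {"rows": [{"turn": [0,0,0],"offset": [1,-12,0],"jaw": 0},{"turn": [0,0,0],"offset": [2,-24,0],"jaw": 0},{"turn": [0,0,0],"offset": [2,-32,0],"jaw": 0},{"turn": [0,0,0],"offset": [1,-40,0],"jaw": 0},{"turn": [0,0,0],"offset": [0,-49,0],"jaw": 0},{"turn": [0,0,0],"offset": [0,-57,0],"jaw": 0},{"turn": [0,0,0],"offset": [-1,-64,0],"jaw": 0},{"turn": [0,0,0],"offset": [0,-72,0],"jaw": 0},{"turn": [0,0,0],"offset": [0,-80,0],"jaw": 0}]}}

```text
time: 12.07
position: [0.6544, 0.0132, 0.21]
tcp_rot: [0.668, 0.745, -0.0, -0.0]
force: [0.5, -0.6, -0.4]
finger_gap: -0.0001
```

```bash
python3 - <<'E'
from h import *
np.set_printoptions(precision=4,suppress=True)
s=status.state();print(s['position'],s['force'],s['ft_torque'])
im=optics.read_camera('wrist');cv2.imwrite('pics/w14.png',im)
E
python3 traj.py | sed -n 5,20p
```

```text
[0.6544 0.0132 0.21  ] [ 0.4582 -0.5857 -0.3521] [ 0.0387 -0.0401 -0.0192]
1.2 [0.7 0. ] [0.3 1.6 0.9]
1.1 [0.6 0. ] [  2.5 -13.4   0.9]
1.0 [0.6 0. ] [  6.2 -28.2   0.9]
0.9 [0.6 0. ] [ 11.4 -42.5   1. ]
0.8 [0.6 0. ] [ 18.  -56.2   1. ]
0.7 [0.6 0. ] [ 25.8 -69.2   1. ]
0.6 [0.6 0. ] [ 35.  -81.4   1.1]
0.5 [0.6 0. ] [ 45.3 -92.5   1.1]
0.4 [0.5 0.1] [  56.7 -102.6    1.1]
0.3 [0.5 0.1] [  69.  -111.5    1.1]
0.2 [0.5 0.1] [  82.2 -119.2    1.1]
0.1 [0.5 0.1] [  96.1 -125.4    1.2]
-0.0 [0.5 0.1] [ 110.5 -130.3    1.2]
0.0 [0.5 0.1] [ 110.3 -130.3    1.2]
```

View pics/w14.png

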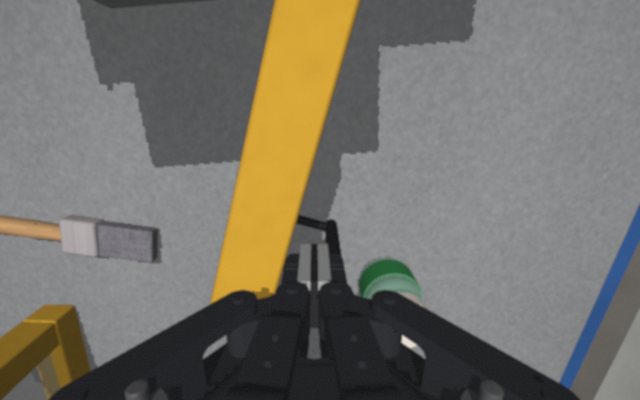

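Emit:
{"fn": "carry_out", "kwargs": {"rows": [{"turn": [0,0,0],"offset": [1,-8,0.5],"jaw": 0},{"turn": [0,0,0],"offset": [3,-15,1],"jaw": 0},{"turn": [0,0,0],"offset": [4.5,-22,1],"jaw": 0},{"turn": [0,0,0],"offset": [6.5,-29,1],"jaw": 0},{"turn": [0,0,0],"offset": [9,-36,1],"jaw": 0},{"turn": [0,0,0],"offset": [11.5,-43,1],"jaw": 0},{"turn": [0,0,0],"offset": [14.5,-50,1],"jaw": 0},{"turn": [0,0,0],"offset": [18,-56,1],"jaw": 0},{"turn": [0,0,0],"offset": [22,-63,1],"jaw": 0},{"turn": [0,0,0],"offset": [26,-69,1],"jaw": 0}]}}

```text
time: 12.95
position: [0.5829, 0.0319, 0.209]
tcp_rot: [0.668, 0.745, -0.0, -0.0]
force: [0.5, 0.2, 0.3]
finger_gap: 0.0001
```

```bash
python3 - <<'E'
from h import *
np.set_printoptions(precision=4,suppress=True)
s=status.state();print(s['position'],s['force'],s['ft_torque'])
im=optics.read_camera('wrist');cv2.imwrite('pics/w15.png',im)
E
python3 traj.py | sed -n 9,20p
```

```text
[0.5829 0.0319 0.209 ] [0.5215 0.1618 0.319 ] [ 0.0146 -0.1077  0.0094]
0.8 [0.6 0. ] [-9.6 12.5 -0. ]
0.7 [0.6 0. ] [-1.7 -0.5  0. ]
0.6 [0.6 0. ] [  7.5 -12.7   0. ]
0.5 [0.6 0. ] [ 17.8 -23.8   0.1]
0.4 [0.5 0.1] [ 29.2 -33.9   0.1]
0.3 [0.5 0.1] [ 41.5 -42.8   0.1]
0.2 [0.5 0.1] [ 54.7 -50.4   0.1]
0.1 [0.5 0.1] [ 68.6 -56.7   0.1]
-0.0 [0.5 0.1] [ 83.  -61.5   0.2]
0.0 [0.5 0.1] [ 82.9 -61.5   0.2]
```

View pics/w15.png

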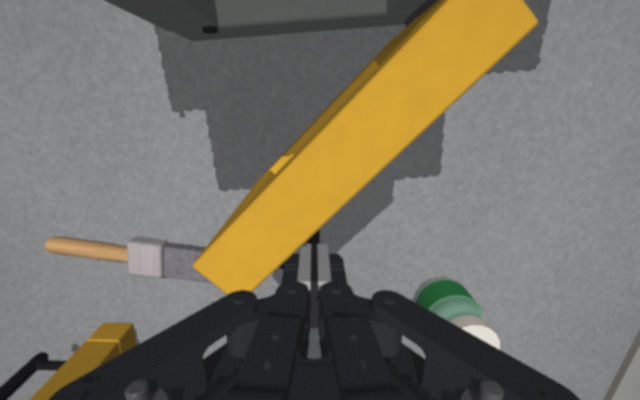

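Emit:
{"fn": "carry_out", "kwargs": {"rows": [{"turn": [0,0,0],"offset": [4,-7,0],"jaw": 0},{"turn": [0,0,0],"offset": [8,-13,0],"jaw": 0},{"turn": [0,0,0],"offset": [13,-18,0],"jaw": 0},{"turn": [0,0,0],"offset": [18,-24,0],"jaw": 0},{"turn": [0,0,0],"offset": [23.5,-29,0],"jaw": 0},{"turn": [0,0,0],"offset": [29,-34,0],"jaw": 0},{"turn": [0,0,0],"offset": [35,-38,0],"jaw": 0},{"turn": [0,0,0],"offset": [41,-42,0],"jaw": 0},{"turn": [0,0,0],"offset": [46,-45,0],"jaw": 0},{"turn": [0,0,0],"offset": [50,-48,0],"jaw": 0}]}}

```text
time: 13.83
position: [0.5301, 0.0768, 0.2091]
tcp_rot: [0.667, 0.745, -0.0, -0.0]
force: [0.1, -0.4, 0.6]
finger_gap: 0.0
```

```bash
python3 - <<'E'
from h import *
np.set_printoptions(precision=4,suppress=True)
s=status.state();print(s['position'],s['force'],s['ft_torque'])
im=optics.read_camera('wrist');cv2.imwrite('pics/w16.png',im)
E
python3 traj.py | sed -n 13,20p
```

```text
[0.5301 0.0768 0.2091] [ 0.1288 -0.3904  0.597 ] [-0.0268 -0.0642 -0.0214]
0.4 [0.5 0.1] [-20.9  13.1   0. ]
0.3 [0.5 0.1] [-8.6  4.2  0. ]
0.2 [0.5 0.1] [ 4.6 -3.4  0.1]
0.1 [0.5 0.1] [18.5 -9.7  0.1]
-0.0 [0.5 0.1] [ 32.9 -14.5   0.1]
0.0 [0.5 0.1] [ 32.7 -14.5   0.1]
```

View pics/w16.png

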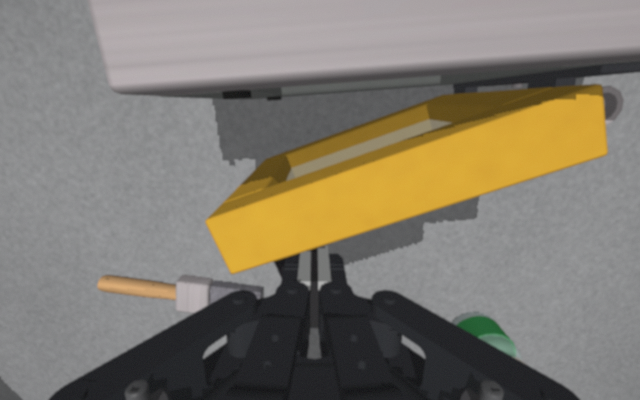

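Emit:
{"fn": "carry_out", "kwargs": {"rows": [{"turn": [0,0,0],"offset": [3,-2,0],"jaw": 0},{"turn": [0,0,0],"offset": [6,-4,0],"jaw": 0},{"turn": [0,0,0],"offset": [9,-5.5,0],"jaw": 0},{"turn": [0,0,0],"offset": [12,-7,0],"jaw": 0},{"turn": [0,0,0],"offset": [15,-8,0],"jaw": 0},{"turn": [0,0,0],"offset": [18,-9.5,0],"jaw": 0},{"turn": [0,0,0],"offset": [21,-10.5,0],"jaw": 0},{"turn": [0,0,0],"offset": [24,-11.5,0],"jaw": 0},{"turn": [0,0,0],"offset": [26,-12.5,0],"jaw": 0},{"turn": [0,0,0],"offset": [28,-13,0],"jaw": 0}]}}

```text
time: 14.72
position: [0.5143, 0.1027, 0.2091]
tcp_rot: [0.667, 0.745, -0.0, -0.0]
force: [0.9, 0.0, 0.7]
finger_gap: 0.0002
```

```bash
python3 - <<'E'
from h import *
np.set_printoptions(precision=4,suppress=True)
s=status.state();print(s['position'],s['force'],s['ft_torque'])
im=optics.read_camera('wrist');cv2.imwrite('pics/w17.png',im)
E
python3 traj.py | sed -n 15,20p
```

```text
[0.5143 0.1027 0.2091] [0.9326 0.0079 0.6615] [-0.0784 -0.0059 -0.0117]
0.2 [0.5 0.1] [-22.5   8.9   0.1]
0.1 [0.5 0.1] [-8.6  2.7  0.1]
-0.0 [0.5 0.1] [ 5.8 -2.2  0.1]
0.0 [0.5 0.1] [ 5.7 -2.2  0.1]
```

View pics/w17.png

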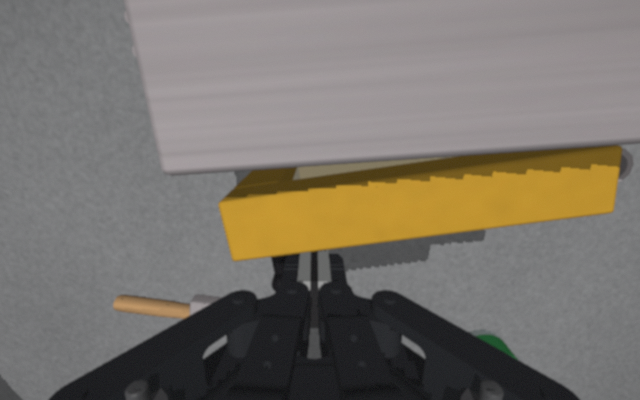

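Emit:
{"fn": "carry_out", "kwargs": {"rows": [{"turn": [0,0,0],"offset": [1.2,-0.4,0],"jaw": 0},{"turn": [0,0,0],"offset": [2.4,-0.8,0],"jaw": 0},{"turn": [0,0,0],"offset": [3.6,-1.2,0],"jaw": 0},{"turn": [0,0,0],"offset": [4.8,-1.6,0],"jaw": 0},{"turn": [0,0,0],"offset": [6,-2,0],"jaw": 0},{"turn": [0,0,0],"offset": [7,-2.2,0],"jaw": 0}]}}

```text
time: 15.27
position: [0.5115, 0.1093, 0.209]
tcp_rot: [0.668, 0.745, -0.0, -0.0]
force: [0.6, -0.1, -0.2]
finger_gap: -0.0002
```

```bash
python3 - <<'E'
from h import *
np.set_printoptions(precision=4,suppress=True)
s=status.state();print(s['position'],s['force'],s['ft_torque'])
im=optics.read_camera('wrist');cv2.imwrite('pics/w18.png',im)
E
python3 traj.py | sed -n 17,20p
```

```text
[0.5115 0.1093 0.209 ] [ 0.5657 -0.1126 -0.2094] [-0.0159 -0.0815 -0.0271]
-0.0 [0.5 0.1] [-0.9 -0.1  0. ]
0.0 [0.5 0.1] [-1.  -0.1  0. ]
```

View pics/w18.png

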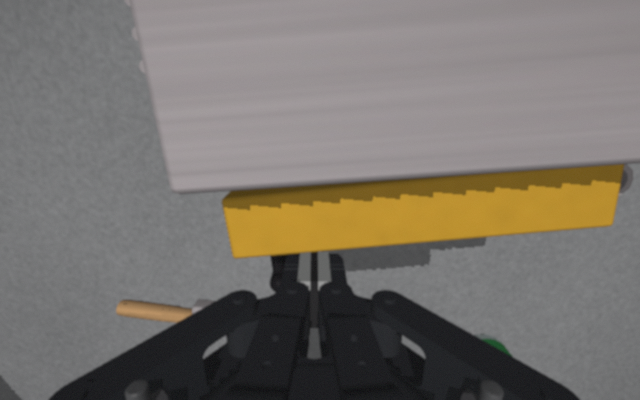

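Emit:
{"fn": "carry_out", "kwargs": {"rows": [{"turn": [0,0,0],"offset": [0.8,-0.1,0],"jaw": 0},{"turn": [0,0,0],"offset": [1.6,-0.2,0],"jaw": 0},{"turn": [0,0,0],"offset": [2.4,-0.3,0],"jaw": 0},{"turn": [0,0,0],"offset": [3.2,-0.3,0],"jaw": 0},{"turn": [0,0,0],"offset": [3.2,-0.3,0],"jaw": 0}]}}

```text
time: 15.73
position: [0.5108, 0.1125, 0.209]
tcp_rot: [0.667, 0.745, -0.0, -0.0]
force: [-1.2, -0.1, -0.9]
finger_gap: 0.0001
```

Emit:
{"fn": "carry_out", "kwargs": {"rows": [{"turn": [0,0,0],"offset": [0.7,0,0],"jaw": 0},{"turn": [0,0,0],"offset": [1.4,0,0],"jaw": 0},{"turn": [0,0,0],"offset": [2,0,0],"jaw": 0},{"turn": [0,0,0],"offset": [2,0,0],"jaw": 0}]}}

```text
time: 16.07
position: [0.5107, 0.114, 0.209]
tcp_rot: [0.668, 0.745, -0.001, -0.0]
force: [-0.1, -1.6, -0.0]
finger_gap: 0.0001
```

Run:
```python
from h import *
np.set_printoptions(precision=4,suppress=True)
s=status.state();print(s['position'],s['force'],s['ft_torque'])
im=optics.read_camera('wrist');cv2.imwrite('pics/w19.png',im)
```

```text
[0.5107 0.114  0.209 ] [-0.1465 -1.6222 -0.0386] [-0.3509 -0.0192 -0.0144]
```

View pics/w19.png

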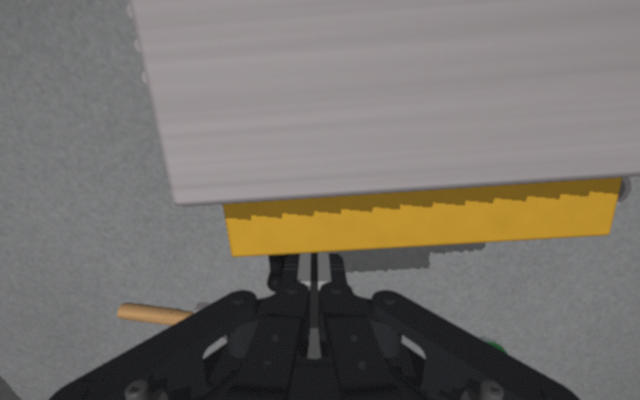

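Emit:
{"fn": "carry_out", "kwargs": {"rows": [{"turn": [0,0,0],"offset": [0.5,0,0],"jaw": 0},{"turn": [0,0,0],"offset": [1.0,0,0],"jaw": 0},{"turn": [0,0,0],"offset": [1.0,0,0],"jaw": 0}]}}

```text
time: 16.37
position: [0.5107, 0.1141, 0.209]
tcp_rot: [0.668, 0.744, -0.001, 0.0]
force: [-0.3, -4.8, 0.2]
finger_gap: -0.0002
```

Run:
```python
from h import *
np.set_printoptions(precision=4,suppress=True)
s=status.state();print(s['position'],s['force'],s['ft_torque'])
```

```text
[0.5107 0.1141 0.209 ] [-0.2681 -4.7584  0.1673] [-1.1103  0.0262  0.0613]
```

Emit:
{"fn": "carry_out", "kwargs": {"rows": [{"turn": [0,0,0],"offset": [-2,0,0],"jaw": 0},{"turn": [0,0,0],"offset": [-10,0,0],"jaw": 0},{"turn": [0,0,0],"offset": [-25,0,0],"jaw": 0},{"turn": [0,0,0],"offset": [-40,0,-10],"jaw": 0},{"turn": [0,0,0],"offset": [-60,0,-40],"jaw": 0},{"turn": [0,0,0],"offset": [-80,0,-70],"jaw": 0},{"turn": [0,0,0],"offset": [-100,0,-100],"jaw": 0},{"turn": [0,0,0],"offset": [-110,0,-110],"jaw": 0},{"turn": [0,0,0],"offset": [-110,0,-110],"jaw": 0}]}}

```text
time: 17.12
position: [0.5246, 0.0034, 0.322]
tcp_rot: [0.669, 0.743, 0.001, 0.002]
force: [-0.1, -0.0, -0.1]
finger_gap: -0.0001
```

Run:
```python
from h import *
np.set_printoptions(precision=4,suppress=True)
s=status.state();print(s['position'],s['force'],s['ft_torque'])
im=optics.read_camera('wrist');cv2.imwrite('pics/w20.png',im)
im=optics.read_camera('top');cv2.imwrite('pics/t20.png',im)
```

```text
[0.5246 0.0034 0.322 ] [-0.0972 -0.0196 -0.051 ] [-0.0215 -0.0516  0.0047]
```

View pics/w20.png

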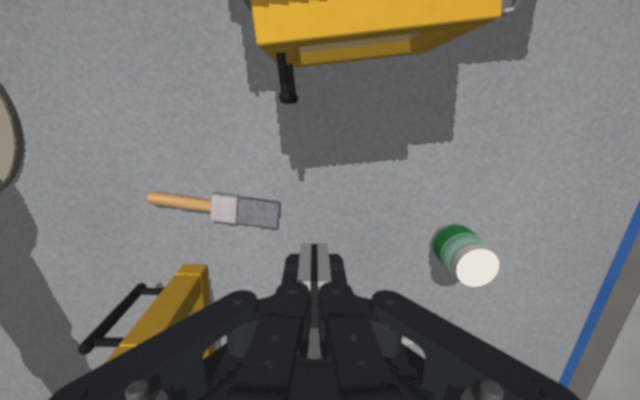

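View pics/t20.png

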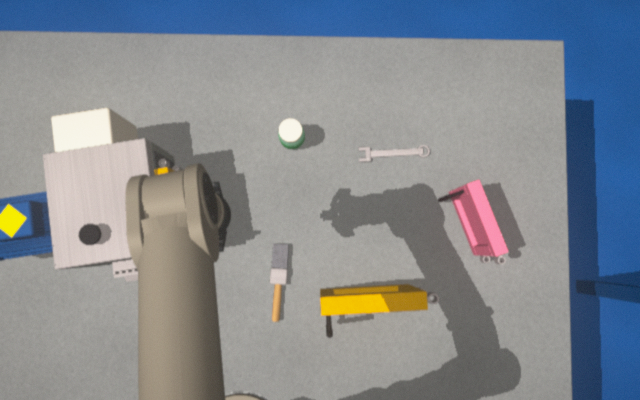

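Emit:
{"fn": "carry_out", "kwargs": {"rows": [{"turn": [0,0,0],"offset": [-30,0,0],"jaw": 0},{"turn": [0,0,0],"offset": [-65,0,0],"jaw": 0},{"turn": [0,0,0],"offset": [-100,0,0],"jaw": 0},{"turn": [0,0,0],"offset": [-135,0,0],"jaw": 0},{"turn": [0,0,0],"offset": [-170,0,0],"jaw": 0},{"turn": [0,0,0],"offset": [-190,0,0],"jaw": 0},{"turn": [0,0,0],"offset": [-200,0,0],"jaw": 0},{"turn": [0,0,0],"offset": [-200,0,0],"jaw": 0}]}}

```text
time: 17.88
position: [0.5439, -0.1938, 0.317]
tcp_rot: [0.668, 0.744, -0.001, -0.002]
force: [-0.3, 0.7, -0.5]
finger_gap: -0.0004
```

Run:
```python
from h import *
im=optics.read_camera('top');cv2.imwrite('pics/t21.png',im)
pts=[]
py=1.751;po=[.5565,.1667,0]
# predicted shut door top corners (z .205), offset 4.7mm
for x,y in((-.033,-.080),(-.033,.090),(-.003,.090),(-.003,-.080)):
    u=proj('top',fwd(py,po,[x,y,.205])); print(u); cv2.circle(im,(int(u[0]*16+.5),int(u[1]*16+.5)),12,(255,0,255),-1,cv2.LINE_AA,4)
crop(im,120,120,220,290,3,'pics/t21c.png') if 0 else crop(im,110,120,210,270,4,'pics/t21c.png')
```

```text
[166.87122738 165.18034957]
[177.03618861 244.15823805]
[162.93811421 246.35744479]
[152.98825942 167.34643804]
```

View pics/t21c.png

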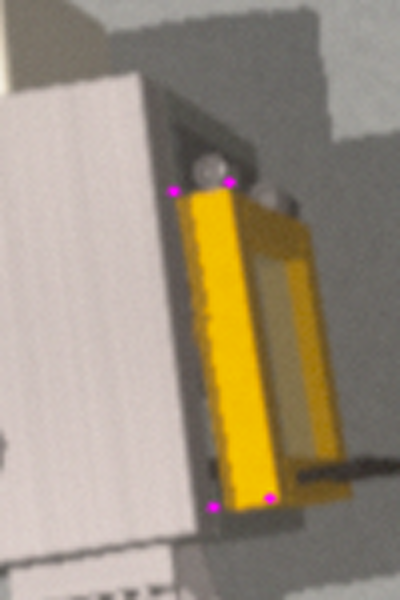

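Run:
```python
from bench import job_done
print(job_done())
```

```text
the job is handed in; nothing more can be done
None
```

I hung the smaller yellow door on both pins, swung it shut against its stops, let go, backed the arm well clear and handed the job in at about 18 s. No verdict was reported, so what follows is from my own readings.

- **Hanging:** I gripped the top rail and lined the knuckle up with the upper pin in the wrist camera. The pins turned out to be about 5 mm from nominal, towards the free side. The lowering met almost no resistance (at most about 1.5 N sideways). The upward push at the end came with the tool 0.7 mm below the height I had worked out for fully home, and the camera showed the upper pin inside its bore. I did not see the lower knuckle directly.
- **Shutting:** I pushed the outer face of the top rail with closed fingers. At the stops the door stopped moving while the wrist force rose to 4.8 N, then I backed off.
- **Final check:** The top view shows the door parallel to the face within about 0.006 rad, roughly 1 mm at the free edge.
- **Bystanders:** The jar, brush and wrench appear unmoved in the top view.
- **Disagreement:** In that top view the whole door sits about 2.5 pixels (about 5 mm) from where I predicted. The shift is nearly the same at the hinge and free ends, so I put it down to calibration and my fit of the machine's position, not the door standing open.

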